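# Ready the catch basket under the tilting bin

## Task

Take the wire rinsing basket down from its double hook, stand it gently on the glass in front of the tilting bin, and swing its handle down over the far end until it clicks into the two spring clips. Then take the basket by its near rim and slide it straight in under the bin's lip, between the guide rails and fully home against the stop bar, let go, without tipping the bin or disturbing the other things on the shelf.

Things in the scene. Friction and masses are not known exactly. Their poses are not given: they have to be found in the camera images.
- basket_mid (a point): Centre of the open stainless wire basket, half-way up: 32.5 mm above its underside. 180 mm long along its x, 140 mm wide along y, 65 mm high to the top of the rim, about 0.5 kg. z up; +x towards the end with the clips, -x the near end. Mesh walls 2 mm thick. It starts hanging on the hook, its -x pointing the way the hooks point.
- rim_near (a point): Middle of the rim rod of the near (-x) end wall of the basket, on the rod's axis: 60.5 mm above the underside, 89 mm from the middle. The rod is 9 mm thick, runs along the basket's y and can be pinched from above, one finger inside and one outside the basket. The same rod runs round the whole top but dips to 42.5 mm for 32 mm to either side of the middle of the clip end.
- handle_grip (a point): Centre of the black rubber sleeve (13 mm diameter, 52 mm long, along the basket's y) in the middle of the basket's U-shaped swing handle; moves with it. The rest of the 160 mm cross bar is bare 6 mm wire. Upright it is 158.5 mm above the basket's underside; folded it lies 90 mm from the middle over the clip end, 68.5 mm above the underside.
- handle_pivot (a point): Midpoint of the handle's hinge line, fixed in the basket: 68.5 mm above the underside over its middle; the line runs along the basket's y. The sleeve goes round it at a radius of 90 mm.
- handle (a joint): Angle of the swing handle, rad: 0 upright (as it starts), 1.57 folded flat over the +x end, on the rim under the clips; it cannot fold to the near side (stop at -0.12). Stiff rivets (0.06 N m): it stays where it is left. From about 1.42 it must be pressed down with some 10 N until the clips snap over the bar just before the end; a loose pinch may slip there, a push from above on the sleeve will not.
- clip_mid (a point): Midpoint between the noses of the two brass spring clips on the basket's +x end wall, 62 mm to either side of this point along y; noses 75 mm above the underside, 90 mm from the middle, with lead-ins sloping up and outwards to 88 mm high. They yield outwards as the handle's bare wire is pressed past them, and spring back over it.
- hook_stand: Fixed steel stand with two parallel bent 8 mm rods, 84 mm apart, each ending in a deep upturned hook that points along the stand's -x. Origin on the glass between the feet of the rods, z up. The rods rise at x = 0 to 249 mm, neck forwards and come down into the seat. The base plate reaches 50 mm in front of the origin, 100 mm to either side.
- hook_seat (a point): Where the middle of the handle's bar rests in the hooks: 120 mm in front (-x) of the stand's origin, 215 mm above the glass, midway between the two prongs, which carry the bare wire 42 mm to either side of the sleeve's middle.
- hook_tip (a point): Level of the tops of the upturned prong ends, midway between them: 139 mm in front of the stand's origin, 249 mm above the glass, 34 mm above the axis of the resting bar. The bar must be raised 40 mm or more (not over 65, or the basket meets the prongs from below) before it is drawn off along the stand's -x, 150 mm until all is clear of the rods.
- bin_stand: Fixed iron stand of the tilting bin. Origin on the glass where the middle of the basket stands when home; the basket goes in along the stand's +x, its own +x the same way. Two guide rails 14 mm high, 154 mm apart inside, start at x = -49 mm; their mouths flare to 190 mm at x = -80 mm. The stop bar, 16 mm high, has its face at x = 91 mm; side frames 198 mm apart from x = 25 mm on.
- bin_lip (a point): Middle of the front lower edge of the bin's lip: 24 mm beyond the stand's origin (+x), 125 mm above the glass. The bin, 120 mm wide and up to 200 mm high, with white marbles in it, lies beyond, so the basket passes under it only with its handle folded.
- bin (a joint): Tilt of the wooden bin, rad: 0 resting back (it falls back by itself), grows as its iron lever is pulled and it tips forward. Leave at 0.
- glass_top: The glass plate of the sorting shelf, 660 x 1160 mm, 6 mm thick, fixed; everything stands on its upper face at z = 0.006 (origin at the middle of its underside).
- loupe_center (a point): Silver folding loupe lying on the glass, 54 x 21 x 16 mm; its centre. Leave alone.
- ramekin_center (a point): Blue ceramic ramekin, 76 mm across, 42 mm high; its centre. Leave alone.
- weight_center (a point): Hexagonal brass weight with a knob, 38 mm across, 42 mm high; its centre. Leave alone.

How it is judged:
By the outcome, as a careful person would: the job done as asked, in the order asked, and still so for the second after the job is handed in, with the robot touching nothing.
It also fails if it takes over 67 s, if anything falls off the work surface, if the arm or the gripper's body presses on something with over 40 N, if the wrist force passes 120 N, or if a joint passes its speed limit or range.

## Robot

A 6-joint arm with a two-finger parallel gripper is mounted at the origin on the work surface. World frame = base frame: x ahead of the robot, y to its left, z up, the work surface at z = 0. Lengths are in m, angles in rad, forces in N, time in s.
With the tool pointing down it reaches from about 0.425 to 0.95 m from the base axis. Payload 3.5 kg.
Tool frame: the origin (TCP) lies at the very end of the fingers, on their centre line; the grasp point (between the pads) lies 19 mm behind it; z points along the fingers, y is the line along which they close (so a half turn about z gives the same grasp; the last joint's range is limited). The gripper opens to 85 mm and grips with 20 to 120 N. Pads are 22 mm wide; open, the fingers measure 114 mm over their backs; the gripper's body (76 mm by 85 mm) begins 54 mm behind the grasp point. The pads swing forward as they close: fully open they stand 13 mm farther back than shut.
Start: joints at [1.092, 0.286, 1.577, -0, 1.279, -0.15], TCP at [0.218, 0.639, 0.231] pointing down, gripper open.
Joint ranges: [-2.77, 2.77], [-0.9, 2.22], [0.21, 2.48], [-1.53, 4.67], [0.24, 2.81], [-2.84, 2.84]. Speed limits (rad/s): [2.79, 2.79, 3.14, 3.14, 3.14, 3.14].

## Interface

Orientations are given as a unit quaternion [x, y, z, w].
In Python, from plant import ctrl, optics, sign_off gives the robot as it stands.
- The arm moves only by the shell command python3 -m creep 'ROWS' [FORCE]. ROWS is JSON, a list of rows, each an object of numbers: "x", "y", "z": the shift along the tool's x, y, z in mm; "rx", "ry", "rz": the turn, a rotation vector about the tool's x, y, z in degrees; "grip": the opening, from 0 (shut) to 1 (fully open). In form: [{"x": .., "y": .., "z": .., "rx": .., "ry": .., "rz": .., "grip": ..}, ...]. A call has exactly 10 rows; each row shifts and turns the commanded pose from where the row before left it, along the tool's axes as they then stand; what a row does not reach is not made up. A row lasts 1/12 s, in which the tool goes at most 41.7 mm and 7.16 degrees, less where a joint would pass 70% of its speed; a pose out of reach is approached as far as the arm can. A call with a gripper value outside its range is refused whole. The fingers move at their own pace and stop on an object; FORCE is the grip in N (left out, the last holds). Time passes only in rows, so rows that do not move let the fingers close, or fill a call up. It gives the time, the measured TCP pose, the force, the opening and the grip force at its end, in the units of the state.
- ctrl.get_state(): the state, without advancing time (a new reading comes with each control period).
- optics.read_camera(name): name is "side" or "top" or "wrist"; returns a dict with "color" (384x512x3 uint8, blue, green, red), "K" (3x3 intrinsics, pixels), "D" ([k1, k2, p1, p2, k3] as OpenCV has them; the pictures are not rectified), "R" (3x3) and "t" (3): a world point X has camera coordinates R X + t. Camera axes: x right, y down, z forward; pixel columns grow to the right and rows downward; lengths in m; the calibration is good to about 2 mm. A picture is of the moment at which its call begins. There is no depth.
- sign_off(): hands the job in; it is judged then, once.
The state is a dict: "time": time; "qpos": joint angles; "dq": joint speeds; "joint_efforts": joint torques, N m; "eef_pos": TCP position; "tcp_rot": TCP orientation; "contact_force": force on the tool from outside, world axes, zero at the start; "wrist_torque": the same for the moment, N m; "opening": opening from 0.0 (shut) to 1.0 (fully open); "finger_force": force on a finger pad.
Only numpy, scipy, OpenCV 4.12 (cv2) and the standard library are available. Lean on these libraries where they do the work, as an engineer would, in place of code of your own. Each camera call takes 0.05 s, during which the arm holds its last target. There are 200 camera calls.

## Working session

There is one attempt and no reset: what is moved stays moved. The work goes in short steps, Python scripts to look and compute and a shell command to move; the robot and the scene stay as the last step left them, time stands still between calls to the robot, and variables do not carry over. Pictures are saved under pics/ and viewed, at most 10 in all, crops included, and the job is handed in when it is done.

```bash
mkdir -p pics; ls; python3 - <<'E'
from plant import ctrl, optics
import cv2,json,numpy as np
for n in ("side","top"):
    c=optics.read_camera(n); cv2.imwrite(f"pics/{n}0.png",c["color"])
    print(n,np.array(c["K"]).round(1).tolist(),np.round(c["D"],4).tolist(),np.round(c["R"],3).tolist(),np.round(c["t"],3).tolist())
print(ctrl.get_state())
E
```

```text
pics
side [[351.5, 0.0, 251.9], [0.0, 351.5, 195.7], [0.0, 0.0, 1.0]] [-0.0968, 0.0, 0.0, 0.0, 0.0] [[0.776, -0.63, 0.007], [-0.301, -0.38, -0.875], [0.554, 0.677, -0.485]] [-0.473, 0.334, 0.881]
top [[453.7, 0.0, 249.6], [0.0, 453.7, 185.3], [0.0, 0.0, 1.0]] [-0.0035, 0.0, 0.0, 0.0, 0.0] [[0.017, -1.0, 0.01], [-0.995, -0.018, -0.1], [0.1, -0.008, -0.995]] [-0.03, 0.625, 1.622]
{'time': 0.1, 'qpos': array([ 1.09200622e+00,  2.87143094e-01,  1.57805309e+00,  1.01805324e-05,
        1.27863048e+00, -1.50016130e-01]), 'dq': array([-0.00010314, -0.00137054, -0.00490535,  0.00075245, -0.00118045,
        0.00087441]), 'joint_efforts': array([ 8.76234444e-04, -4.07291365e+01, -2.93702173e+01, -1.67611092e-04,
        3.43422551e-03,  2.31165247e-07]), 'eef_pos': array([0.21764147, 0.63830507, 0.23002932]), 'tcp_rot': array([ 1.63648966e-01,  9.86518002e-01, -1.06074572e-03, -3.50067264e-04]), 'contact_force': array([ 0.11669192,  0.18373928, -0.19073975]), 'wrist_torque': array([-0.03832936,  0.00924021,  0.0216273 ]), 'finger_force': 0.0, 'opening': 1.0017377062163382}
```

```bash
python3 - <<'E'
import cv2
for n in ("side","top"):
    cv2.imwrite(f"pics/{n}0b.png",cv2.resize(cv2.imread(f"pics/{n}0.png"),(800,600),interpolation=cv2.INTER_CUBIC))
E
```

```text
(no output)
```

View pics/side0b.png

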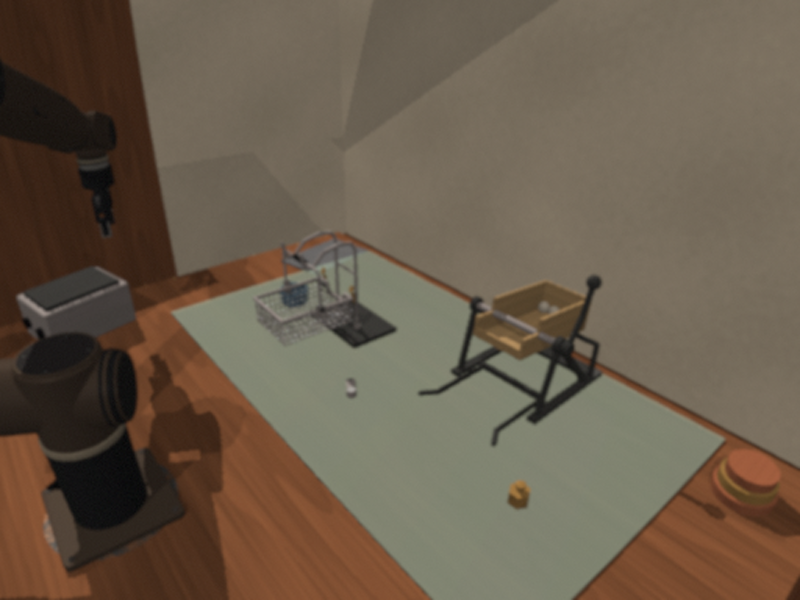

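View pics/top0b.png

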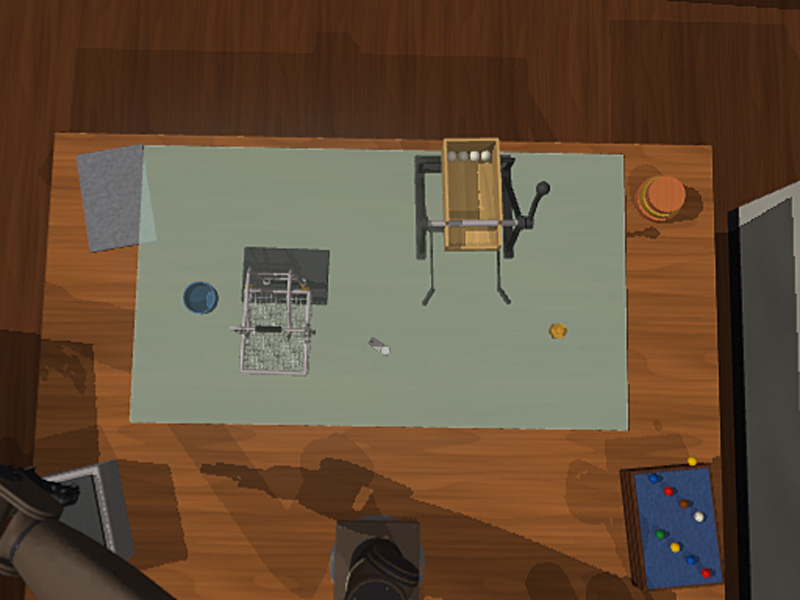

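```bash
python3 - <<'E'
import cv2,numpy as np
t=cv2.imread("pics/top0.png");s=cv2.imread("pics/side0.png")
def crop(im,x,y,w,h,k):
    o=cv2.resize(im[y:y+h,x:x+w],None,fx=k,fy=k,interpolation=cv2.INTER_CUBIC)
    return o
def put(a,b,n):
    o=np.zeros((600,800,3),np.uint8);o[:a.shape[0],:a.shape[1]]=a;o[:b.shape[0],400:400+b.shape[1]]=b;cv2.imwrite(n,o)
put(crop(t,145,150,80,100,5),crop(s,155,140,100,90,4),"pics/a.png")
put(crop(t,258,80,100,120,4),crop(s,262,170,133,120,3),"pics/b.png")
E
cat > h.py <<'E'
from plant import ctrl, optics
import cv2,numpy as np
from scipy.spatial.transform import Rotation as Rn
def cam(n): return optics.read_camera(n)
def ray(c,p):
    u=cv2.undistortPoints(np.array([[p]],float),np.array(c["K"]),np.array(c["D"]))[0,0]
    R=np.array(c["R"]);t=np.array(c["t"]);return -R.T@t, R.T@np.array([u[0],u[1],1])
def atz(c,p,z):
    o,d=ray(c,p);return o+d*(z-o[2])/d[2]
def tri(c1,p1,c2,p2):
    o1,d1=ray(c1,p1);o2,d2=ray(c2,p2)
    s=np.linalg.lstsq(np.c_[d1,-d2],o2-o1,rcond=None)[0];a=o1+s[0]*d1;b=o2+s[1]*d2
    return (a+b)/2,np.linalg.norm(a-b)
def proj(c,X):
    return cv2.projectPoints(np.atleast_2d(X).astype(float),cv2.Rodrigues(np.array(c["R"]))[0],np.array(c["t"],float),np.array(c["K"]),np.array(c["D"]))[0][:,0]
E
```

```text
(no output)
```

View pics/a.png

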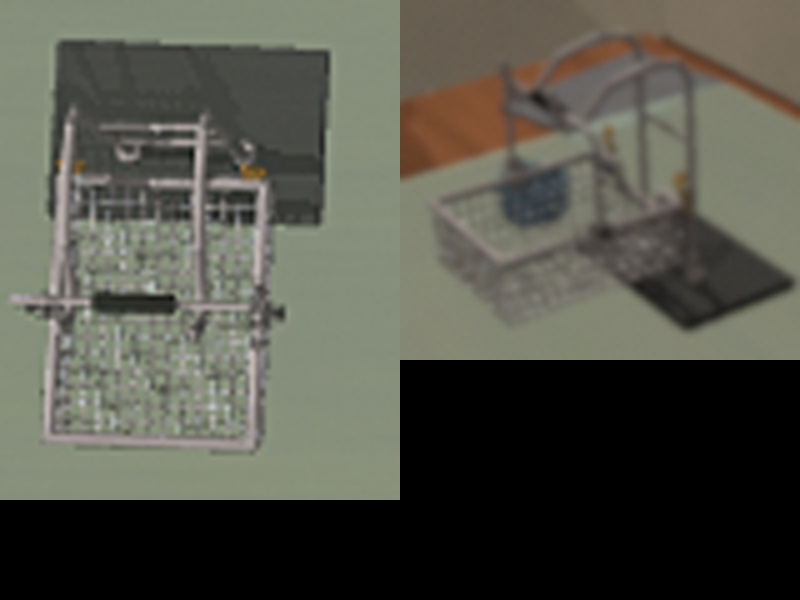

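View pics/b.png

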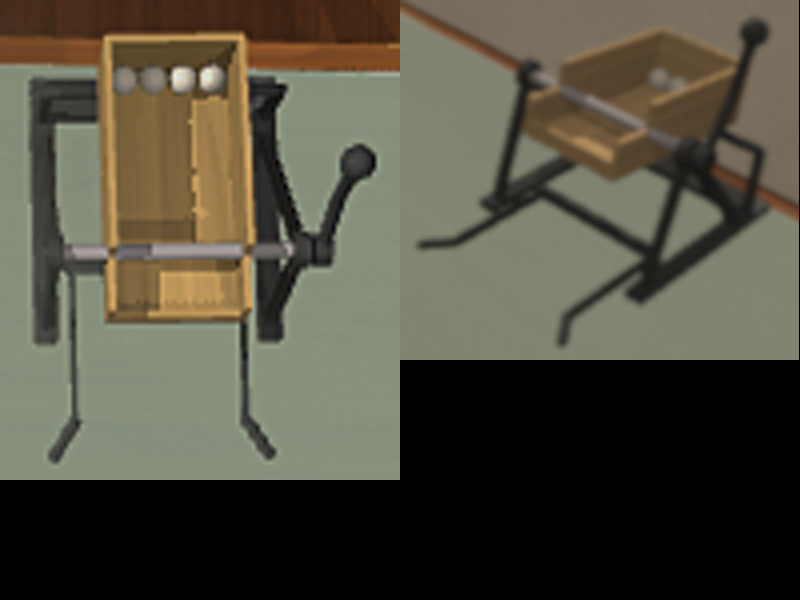

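```bash
python3 - <<'E'
from h import *
T=cam("top");S=cam("side")
A=lambda x,y:((x+.5)/5-.5+145,(y+.5)/5-.5+150)
B=lambda x,y:((x+.5)/4-.5+258,(y+.5)/4-.5+80)
AS=lambda x,y:((x-400+.5)/4-.5+155,(y+.5)/4-.5+140)
BS=lambda x,y:((x-400+.5)/3-.5+262,(y+.5)/3-.5+170)
p=lambda *a:print(a[0],*[np.round(v,4) for v in a[1:]])
p("sleeve",atz(T,A(134,303),.221),*tri(T,A(134,303),S,AS(543,98)))
p("sleeve ends",atz(T,A(93,303),.221),atz(T,A(175,303),.221))
p("near rim ends",atz(T,A(47,437),.123),atz(T,A(254,445),.123))
p("far rim ends",atz(T,A(72,182),.123),atz(T,A(266,184),.123))
p("hook base corners",*[atz(T,A(*q),.012) for q in((57,42),(330,50),(322,224),(50,218))])
p("rail corner",atz(T,B(76,420),.013),atz(T,B(244,420),.013))
p("rail tip",atz(T,B(53,459),.013),atz(T,B(271,457),.013))
p("rail far",atz(T,B(72,280),.013),atz(T,B(244,330),.013))
p("lip",atz(T,B(107,320),.131),atz(T,B(250,319),.131))
p("frame near",atz(T,B(45,342),.01),atz(T,B(271,340),.01))
p("S rail corners",atz(S,BS(459,241),.013),atz(S,BS(569,316),.013),"tips",atz(S,BS(421,245),.013),atz(S,BS(563,343),.013))
p("loupe",atz(T,(378.5/1.5625,346/1.5625),.014)); p("weight",atz(T,(558/1.5625,331/1.5625),.03)); p("ram",atz(T,(200/1.5625,298/1.5625),.04))
E
```

```text
sleeve [0.5223 0.231  0.221 ] [0.5212 0.2303 0.2281] 0.0017
sleeve ends [0.5218 0.2572 0.221 ] [0.5227 0.2048 0.221 ]
near rim ends [0.4344 0.3029 0.123 ] [0.4314 0.1623 0.123 ]
far rim ends [0.6087 0.2923 0.123 ] [0.6097 0.1592 0.123 ]
hook base corners [0.7232 0.3285 0.012 ] [0.7209 0.1264 0.012 ] [0.5915 0.129  0.012 ] [0.5924 0.3288 0.012 ]
rail corner [ 0.632  -0.1193  0.013 ] [ 0.6348 -0.2744  0.013 ]
rail tip [ 0.5956 -0.0985  0.013 ] [ 0.601  -0.2993  0.013 ]
rail far [ 0.7627 -0.1141  0.013 ] [ 0.7187 -0.2742  0.013 ]
lip [ 0.7069 -0.137   0.131 ] [ 0.7101 -0.2603  0.131 ]
frame near [ 0.7045 -0.0899  0.01  ] [ 0.7102 -0.2998  0.01  ]Traceback (most recent call last):
  File "<stdin>", line 18, in <module>
  File "<stdin>", line 7, in <lambda>
    return _wrapfunc(a, 'round', decimals=decimals, out=out)
    return _wrapit(obj, method, *args, **kwds)
    result = getattr(arr, method)(*args, **kwds)
numpy._core._exceptions._UFuncNoLoopError: ufunc 'multiply' did not contain a loop with signature matching types (dtype('<U4'), dtype('float64')) -> None
```

```bash
python3 - <<'E'
from h import *
T=cam("top");S=cam("side")
A=lambda x,y:((x+.5)/5-.5+145,(y+.5)/5-.5+150)
AS=lambda x,y:((x-400+.5)/4-.5+155,(y+.5)/4-.5+140)
def aty(c,p,y):
    o,d=ray(c,p);return (o+d*(y-o[1])/d[1]).round(3)
print("right rod y=.188",[aty(S,AS(*q),.188) for q in((690,180),(690,95),(680,72),(655,63),(630,72),(605,95),(597,115),(600,160),(603,225))])
print("left rod y=.272",[aty(S,AS(*q),.272) for q in((640,60),(622,38),(600,33),(570,45),(540,80),(505,70),(512,150))])
for n,q,z in(("loupe",(378.5,346),.014),("weight",(558,331),.03),("ram",(200,298),.04)): print(n,atz(T,(q[0]/1.5625,q[1]/1.5625),z).round(3))
print("cam", -np.array(S["R"]).T@S["t"])
b=lambda x,y:((x-400+.5)/3-.5+262,(y+.5)/3-.5+170)
for q in((459,241),(569,316),(421,245),(563,343)): print(atz(S,b(*q),.013).round(4))
im=S["color"][120:225,165:270];cv2.imwrite("pics/c.png",cv2.resize(im,None,fx=5.7,fy=5.7,interpolation=cv2.INTER_CUBIC))
E
```

```text
right rod y=.188 [array([0.643, 0.188, 0.126]), array([0.646, 0.188, 0.211]), array([0.636, 0.188, 0.236]), array([0.61 , 0.188, 0.252]), array([0.584, 0.188, 0.25 ]), array([0.557, 0.188, 0.236]), array([0.548, 0.188, 0.219]), array([0.548, 0.188, 0.176]), array([0.547, 0.188, 0.112])]
left rod y=.272 [array([0.648, 0.272, 0.218]), array([0.63 , 0.272, 0.244]), array([0.607, 0.272, 0.255]), array([0.574, 0.272, 0.251]), array([0.541, 0.272, 0.226]), array([0.508, 0.272, 0.244]), array([0.507, 0.272, 0.166])]
loupe [0.494 0.005 0.014]
weight [ 0.536 -0.412  0.03 ]
ram [0.597 0.419 0.04 ]
cam [-0.01988022 -0.76763483  0.72268901]
[ 0.6359 -0.1206  0.013 ]
[ 0.6381 -0.278   0.013 ]
[ 0.5989 -0.0999  0.013 ]
[ 0.6046 -0.3003  0.013 ]
```

View pics/c.png

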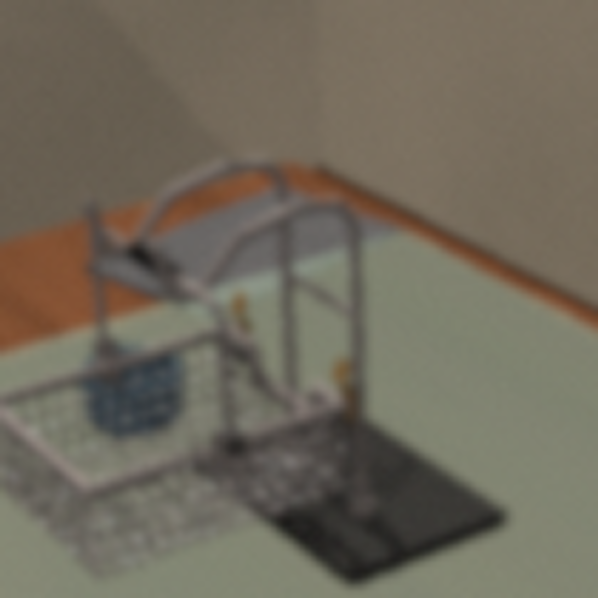

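```bash
python3 -m creep '[{"z":-9,"rz":7.16},{"z":-9,"rz":7.16},{"z":-9,"rz":7.16},{"z":-9,"rz":7.16},{"z":-9,"rz":7.16},{"z":-9,"rz":7.16},{"z":-9,"rz":7.16},{"z":-9,"rz":7.16},{"z":-9,"rz":7.16},{"z":-9,"rz":7.16}]'
cat > st.py <<'E'
import sys
from h import *
s=ctrl.get_state();R=Rn.from_quat(s["tcp_rot"]).as_matrix()
print("t",round(s["time"],2),"pos",s["eef_pos"].round(4),"F",np.round(s["contact_force"],1),"op",round(s["opening"],3),"ff",round(s["finger_force"],1))
print("R",R.round(3).tolist(),"q",s["qpos"].round(2))
if len(sys.argv)>3:
    d=np.array([float(v) for v in sys.argv[1:4]])-s["eef_pos"];print("tool shift mm",(1000*R.T@d).round(1))
    if len(sys.argv)>4:
        a=np.radians(float(sys.argv[4]));G=np.array([[-np.sin(a),np.cos(a),0],[np.cos(a),np.sin(a),0],[0,0,-1]]).T
        G=np.c_[[-np.sin(a),np.cos(a),0],[np.cos(a),np.sin(a),0],[0,0,-1]]
        print("tool turn deg",np.degrees(Rn.from_matrix(R.T@G).as_rotvec()).round(2))
E
python3 st.py .522 .231 .29 -0.6
```

```text
t 0.3 pos [0.2178 0.6387 0.2308] F [-0.7  0.2  0.3] op 0.997 ff 0.0
R [[-0.946, 0.323, -0.0], [0.323, 0.946, -0.001], [0.0, -0.001, -1.0]] q [ 1.09  0.29  1.58 -0.    1.28 -0.15]
tool shift mm [-419.5 -287.7  -59. ]
tool turn deg [-4.000e-02  2.000e-02  7.176e+01]$[0]: bad value
```

```bash
python3 -m creep '[{"x":0,"y":0,"z":-9,"rx":0,"ry":0,"rz":7,"grip":1},{"x":0,"y":0,"z":-9,"rx":0,"ry":0,"rz":7,"grip":1},{"x":0,"y":0,"z":-9,"rx":0,"ry":0,"rz":7,"grip":1},{"x":0,"y":0,"z":-9,"rx":0,"ry":0,"rz":7,"grip":1},{"x":0,"y":0,"z":-9,"rx":0,"ry":0,"rz":7,"grip":1},{"x":0,"y":0,"z":-9,"rx":0,"ry":0,"rz":7,"grip":1},{"x":0,"y":0,"z":-9,"rx":0,"ry":0,"rz":7,"grip":1},{"x":0,"y":0,"z":-9,"rx":0,"ry":0,"rz":7,"grip":1},{"x":0,"y":0,"z":-9,"rx":0,"ry":0,"rz":7,"grip":1},{"x":0,"y":0,"z":-9,"rx":0,"ry":0,"rz":7,"grip":1}]'
python3 st.py .522 .231 .30 -0.6
```

```text
time: 1.13
eef_pos: [0.2179, 0.6387, 0.3216]
tcp_rot: [0.702, 0.712, -0.0, 0.0]
contact_force: [-0.4, 0.8, 0.8]
opening: 0.999
finger_force: 0.0
t 1.13 pos [0.2179 0.6387 0.3216] F [-0.4  0.8  0.8] op 0.999 ff 0.0
R [[-0.014, 1.0, -0.0], [1.0, 0.014, -0.0], [-0.0, -0.0, -1.0]] q [ 1.09  0.24  1.48 -0.    1.43  1.08]
tool shift mm [-412.   298.3   21.7]
tool turn deg [-0.01  0.01  1.42]
```

```bash
python3 -m creep '[{"x":-32,"y":23,"z":0,"rx":0,"ry":0,"rz":0,"grip":1},{"x":-32,"y":23,"z":0,"rx":0,"ry":0,"rz":0,"grip":1},{"x":-32,"y":23,"z":0,"rx":0,"ry":0,"rz":0,"grip":1},{"x":-32,"y":23,"z":0,"rx":0,"ry":0,"rz":0,"grip":1},{"x":-32,"y":23,"z":0,"rx":0,"ry":0,"rz":0,"grip":1},{"x":-32,"y":23,"z":0,"rx":0,"ry":0,"rz":0,"grip":1},{"x":-32,"y":23,"z":0,"rx":0,"ry":0,"rz":0,"grip":1},{"x":-32,"y":23,"z":0,"rx":0,"ry":0,"rz":0,"grip":1},{"x":-32,"y":23,"z":0,"rx":0,"ry":0,"rz":0,"grip":1},{"x":-32,"y":23,"z":0,"rx":0,"ry":0,"rz":0,"grip":1}]'
python3 st.py .522 .231 .29 -0.6
```

```text
time: 1.97
eef_pos: [0.4551, 0.3219, 0.3216]
tcp_rot: [0.7, 0.714, 0.0, 0.0]
contact_force: [0.7, 0.6, 1.5]
opening: 1.001
finger_force: 0.0
t 1.97 pos [0.4551 0.3219 0.3216] F [0.7 0.6 1.5] op 1.001 ff 0.0
R [[-0.02, 1.0, 0.001], [1.0, 0.02, 0.0], [0.0, 0.001, -1.0]] q [ 0.43 -0.03  1.76  0.    1.41  0.41]
tool shift mm [-92.2  65.   31.6]
tool turn deg [ 0.03 -0.02  1.77]
```

```bash
python3 -m creep '[{"x":-23,"y":16,"z":0,"rx":0,"ry":0,"rz":1.7,"grip":1},{"x":-23,"y":16,"z":0,"rx":0,"ry":0,"rz":0,"grip":1},{"x":-23,"y":16,"z":0,"rx":0,"ry":0,"rz":0,"grip":1},{"x":-23,"y":16,"z":0,"rx":0,"ry":0,"rz":0,"grip":1},{"x":0,"y":0,"z":0,"rx":0,"ry":0,"rz":0,"grip":1},{"x":0,"y":0,"z":0,"rx":0,"ry":0,"rz":0,"grip":1},{"x":0,"y":0,"z":0,"rx":0,"ry":0,"rz":0,"grip":1},{"x":0,"y":0,"z":0,"rx":0,"ry":0,"rz":0,"grip":1},{"x":0,"y":0,"z":0,"rx":0,"ry":0,"rz":0,"grip":1},{"x":0,"y":0,"z":0,"rx":0,"ry":0,"rz":0,"grip":1}]'
python3 st.py .522 .231 .205 -0.6
python3 - <<'E'
from h import *
W=cam("wrist");cv2.imwrite("pics/w1.png",cv2.resize(W["color"],(800,600),interpolation=cv2.INTER_CUBIC))
print((proj(W,[[.522,.231,.221],[.522,.257,.221],[.522,.205,.221]])*1.5625).round())
E
```

```text
time: 2.8
eef_pos: [0.5176, 0.2324, 0.3214]
tcp_rot: [0.71, 0.704, 0.0, -0.0]
contact_force: [-0.2, 0.6, 0.2]
opening: 0.997
finger_force: 0.0
t 2.8 pos [0.5176 0.2324 0.3214] F [-0.2  0.6  0.2] op 0.997 ff 0.0
R [[0.008, 1.0, 0.0], [1.0, -0.008, 0.0], [0.0, 0.0, -1.0]] q [ 0.24 -0.01  1.74  0.    1.41  0.25]
tool shift mm [ -1.4   4.4 116.4]
tool turn deg [ 0.01 -0.01  0.16]
[[414. 306.]
 [414. 259.]
 [415. 351.]]
```

View pics/w1.png

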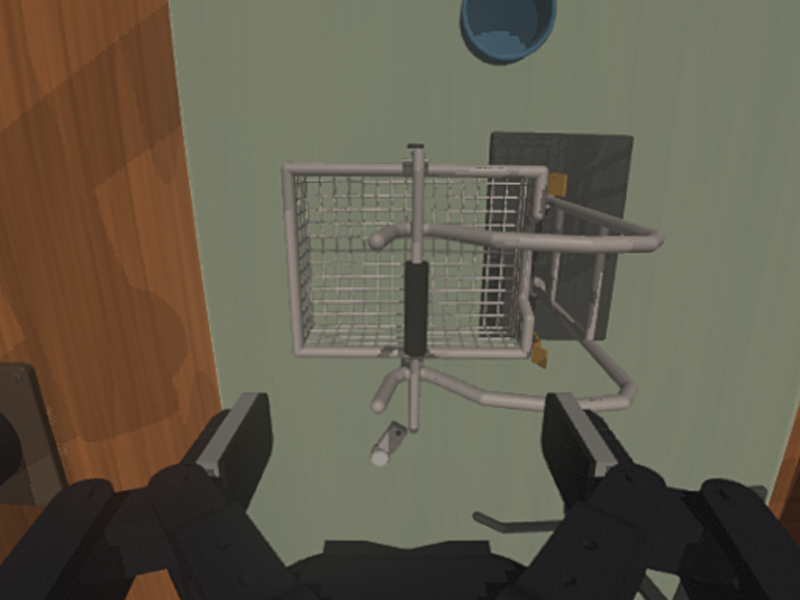

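```bash
python3 -m creep '[{"x":-1,"y":5,"z":15,"rx":0,"ry":0,"rz":0,"grip":1},{"x":0,"y":0,"z":20,"rx":0,"ry":0,"rz":0,"grip":1},{"x":0,"y":0,"z":20,"rx":0,"ry":0,"rz":0,"grip":1},{"x":0,"y":0,"z":20,"rx":0,"ry":0,"rz":0,"grip":1},{"x":0,"y":0,"z":20,"rx":0,"ry":0,"rz":0,"grip":1},{"x":0,"y":0,"z":14,"rx":0,"ry":0,"rz":0,"grip":1},{"x":0,"y":0,"z":6,"rx":0,"ry":0,"rz":0,"grip":1},{"x":0,"y":0,"z":0,"rx":0,"ry":0,"rz":0,"grip":0.5},{"x":0,"y":0,"z":0,"rx":0,"ry":0,"rz":0,"grip":0.1},{"x":0,"y":0,"z":0,"rx":0,"ry":0,"rz":0,"grip":0}]' 40
python3 -m creep '[{"x":0,"y":0,"z":0,"rx":0,"ry":0,"rz":0,"grip":0},{"x":0,"y":0,"z":0,"rx":0,"ry":0,"rz":0,"grip":0},{"x":0,"y":0,"z":0,"rx":0,"ry":0,"rz":0,"grip":0},{"x":0,"y":0,"z":0,"rx":0,"ry":0,"rz":0,"grip":0},{"x":0,"y":0,"z":0,"rx":0,"ry":0,"rz":0,"grip":0},{"x":0,"y":0,"z":0,"rx":0,"ry":0,"rz":0,"grip":0},{"x":0,"y":0,"z":0,"rx":0,"ry":0,"rz":0,"grip":0},{"x":0,"y":0,"z":0,"rx":0,"ry":0,"rz":0,"grip":0},{"x":0,"y":0,"z":0,"rx":0,"ry":0,"rz":0,"grip":0},{"x":0,"y":0,"z":0,"rx":0,"ry":0,"rz":0,"grip":0}]'
```

```text
time: 3.68
eef_pos: [0.5239, 0.2308, 0.2079]
tcp_rot: [0.71, 0.704, 0.001, 0.001]
contact_force: [0.1, -0.1, 0.5]
opening: 0.603
finger_force: 0.0
time: 4.52
eef_pos: [0.5237, 0.2305, 0.2072]
tcp_rot: [0.71, 0.704, 0.001, 0.0]
contact_force: [-0.7, -0.8, 5.1]
opening: 0.132
finger_force: 39.3
```

```bash
python3 -m creep '[{"x":0,"y":0,"z":-3,"rx":0,"ry":0,"rz":0,"grip":0},{"x":0,"y":0,"z":-6,"rx":0,"ry":0,"rz":0,"grip":0},{"x":0,"y":0,"z":-8,"rx":0,"ry":0,"rz":0,"grip":0},{"x":0,"y":0,"z":-8,"rx":0,"ry":0,"rz":0,"grip":0},{"x":0,"y":0,"z":-8,"rx":0,"ry":0,"rz":0,"grip":0},{"x":0,"y":0,"z":-8,"rx":0,"ry":0,"rz":0,"grip":0},{"x":0,"y":0,"z":-6,"rx":0,"ry":0,"rz":0,"grip":0},{"x":0,"y":0,"z":-4,"rx":0,"ry":0,"rz":0,"grip":0},{"x":0,"y":0,"z":0,"rx":0,"ry":0,"rz":0,"grip":0},{"x":0,"y":0,"z":0,"rx":0,"ry":0,"rz":0,"grip":0}]'
python3 st.py .385 .2315 .257 -0.6
```

```text
time: 5.35
eef_pos: [0.5232, 0.2304, 0.2576]
tcp_rot: [0.71, 0.704, 0.0, 0.0]
contact_force: [0.6, -1.0, -4.8]
opening: 0.131
finger_force: 39.0
t 5.35 pos [0.5232 0.2304 0.2576] F [ 0.6 -1.  -4.8] op 0.131 ff 39.0
R [[0.009, 1.0, 0.0], [1.0, -0.009, 0.0], [0.0, 0.0, -1.0]] q [0.24 0.04 1.81 0.   1.29 0.25]
tool shift mm [  -0.2 -138.2    0.5]
tool turn deg [ 0.03 -0.01  0.06]
```

```bash
python3 -m creep '[{"x":0,"y":-5,"z":0,"rx":0,"ry":0,"rz":0,"grip":0},{"x":0,"y":-10,"z":0,"rx":0,"ry":0,"rz":0,"grip":0},{"x":0,"y":-16,"z":0,"rx":0,"ry":0,"rz":0,"grip":0},{"x":0,"y":-18,"z":0,"rx":0,"ry":0,"rz":0,"grip":0},{"x":0,"y":-20,"z":0,"rx":0,"ry":0,"rz":0,"grip":0},{"x":0,"y":-20,"z":0,"rx":0,"ry":0,"rz":0,"grip":0},{"x":0,"y":-20,"z":0,"rx":0,"ry":0,"rz":0,"grip":0},{"x":0,"y":-16,"z":0,"rx":0,"ry":0,"rz":0,"grip":0},{"x":0,"y":-10,"z":0,"rx":0,"ry":0,"rz":0,"grip":0},{"x":0,"y":-5,"z":0,"rx":0,"ry":0,"rz":0,"grip":0}]'
python3 st.py .44 .09 .255 -0.6
```

```text
time: 6.18
eef_pos: [0.3812, 0.2317, 0.2569]
tcp_rot: [0.71, 0.704, -0.0, -0.0]
contact_force: [-0.9, 0.8, -5.4]
opening: 0.131
finger_force: 39.1
t 6.18 pos [0.3812 0.2317 0.2569] F [-0.9  0.8 -5.4] op 0.131 ff 39.1
R [[0.009, 1.0, -0.001], [1.0, -0.009, -0.0], [-0.0, -0.001, -1.0]] q [ 0.32 -0.26  2.08  0.    1.32  0.33]
tool shift mm [-141.2   60.     1.9]
tool turn deg [-0.05  0.01  0.11]
```

```bash
python3 -m creep '[{"x":0,"y":0,"z":5,"rx":0,"ry":0,"rz":0,"grip":0},{"x":0,"y":0,"z":12,"rx":0,"ry":0,"rz":0,"grip":0},{"x":0,"y":0,"z":16,"rx":0,"ry":0,"rz":0,"grip":0},{"x":-3,"y":1,"z":14,"rx":0,"ry":0,"rz":0,"grip":0},{"x":-8,"y":3,"z":8,"rx":0,"ry":0,"rz":0,"grip":0},{"x":-15,"y":5,"z":0,"rx":0,"ry":0,"rz":0,"grip":0},{"x":-20,"y":7,"z":0,"rx":0,"ry":0,"rz":0,"grip":0},{"x":-25,"y":9,"z":0,"rx":0,"ry":0,"rz":0,"grip":0},{"x":-28,"y":10,"z":0,"rx":0,"ry":0,"rz":0,"grip":0},{"x":-28,"y":10,"z":0,"rx":0,"ry":0,"rz":0,"grip":0}]'
python3 st.py .497 -.203 .200 1.4
```

```text
time: 7.02
eef_pos: [0.4277, 0.1025, 0.2017]
tcp_rot: [0.71, 0.704, -0.0, 0.0]
contact_force: [0.7, -0.3, -4.9]
opening: 0.135
finger_force: 39.1
t 7.02 pos [0.4277 0.1025 0.2017] F [ 0.7 -0.3 -4.9] op 0.135 ff 39.1
R [[0.009, 1.0, -0.0], [1.0, -0.009, -0.001], [-0.001, -0.0, -1.0]] q [ 0.   -0.23  2.16 -0.    1.21  0.01]
tool shift mm [-304.8   72.1    1.9]
tool turn deg [-0.    0.03 -1.92]
```

```bash
python3 -m creep '[{"x":-30,"y":8,"z":0,"rx":0,"ry":0,"rz":0,"grip":0},{"x":-33,"y":8,"z":0,"rx":0,"ry":0,"rz":0,"grip":0},{"x":-36,"y":8,"z":0,"rx":0,"ry":0,"rz":-0.4,"grip":0},{"x":-38,"y":8,"z":0,"rx":0,"ry":0,"rz":-0.4,"grip":0},{"x":-38,"y":8,"z":0,"rx":0,"ry":0,"rz":-0.4,"grip":0},{"x":-36,"y":8,"z":0,"rx":0,"ry":0,"rz":-0.4,"grip":0},{"x":-33,"y":8,"z":0,"rx":0,"ry":0,"rz":-0.3,"grip":0},{"x":-28,"y":7,"z":0,"rx":0,"ry":0,"rz":0,"grip":0},{"x":-20,"y":5,"z":0,"rx":0,"ry":0,"rz":0,"grip":0},{"x":-12,"y":3,"z":0,"rx":0,"ry":0,"rz":0,"grip":0}]'
python3 -m creep '[{"x":0,"y":0,"z":0,"rx":0,"ry":0,"rz":0,"grip":0},{"x":0,"y":0,"z":0,"rx":0,"ry":0,"rz":0,"grip":0},{"x":0,"y":0,"z":0,"rx":0,"ry":0,"rz":0,"grip":0},{"x":0,"y":0,"z":0,"rx":0,"ry":0,"rz":0,"grip":0},{"x":0,"y":0,"z":0,"rx":0,"ry":0,"rz":0,"grip":0},{"x":0,"y":0,"z":0,"rx":0,"ry":0,"rz":0,"grip":0},{"x":0,"y":0,"z":0,"rx":0,"ry":0,"rz":0,"grip":0},{"x":0,"y":0,"z":0,"rx":0,"ry":0,"rz":0,"grip":0},{"x":0,"y":0,"z":0,"rx":0,"ry":0,"rz":0,"grip":0},{"x":0,"y":0,"z":0,"rx":0,"ry":0,"rz":0,"grip":0}]'
python3 st.py .497 -.203 .155 1.4
python3 - <<'E'
from h import *
S=cam("side");T=cam("top");o=np.zeros((600,800,3),np.uint8)
f=lambda im,x,y,w,h,k:cv2.resize(im[y:y+h,x:x+w],None,fx=k,fy=k,interpolation=cv2.INTER_CUBIC)
a=f(S["color"],205,170,190,190,2.1);b=f(T["color"],240,80,133,200,3)
o[:a.shape[0],:a.shape[1]]=a;o[:b.shape[0],400:400+b.shape[1]]=b;cv2.imwrite("pics/d.png",o)
E
```

```text
time: 7.85
eef_pos: [0.4999, -0.2031, 0.2015]
tcp_rot: [0.7, 0.714, -0.001, 0.0]
contact_force: [0.1, 0.1, -5.4]
opening: 0.135
finger_force: 39.2
time: 8.68
eef_pos: [0.4996, -0.1992, 0.2024]
tcp_rot: [0.699, 0.715, -0.0, 0.0]
contact_force: [-0.2, 0.5, -5.0]
opening: 0.131
finger_force: 39.2
t 8.68 pos [ 0.4996 -0.1992  0.2024] F [-0.2  0.5 -5. ] op 0.131 ff 39.2
R [[-0.024, 1.0, 0.0], [1.0, 0.024, -0.0], [-0.0, 0.0, -1.0]] q [-0.57  0.01  1.94 -0.    1.19 -0.59]
tool shift mm [-3.7 -2.7 47.4]
tool turn deg [ 0.01  0.01 -0.03]
```

View pics/d.png

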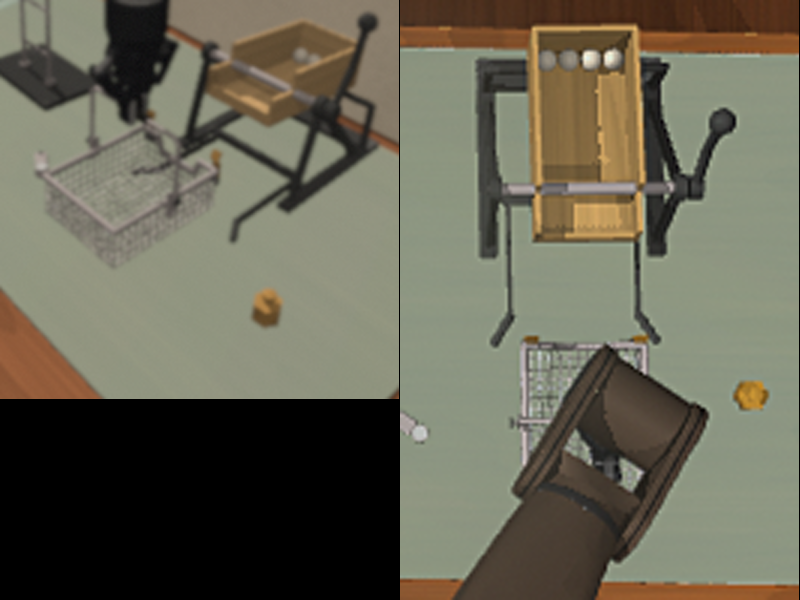

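```bash
python3 -m creep '[{"x":-1,"y":0,"z":4,"rx":0,"ry":0,"rz":0,"grip":0},{"x":-1,"y":-1,"z":7,"rx":0,"ry":0,"rz":0,"grip":0},{"x":-1,"y":-1,"z":8,"rx":0,"ry":0,"rz":0,"grip":0},{"x":0,"y":-1,"z":8,"rx":0,"ry":0,"rz":0,"grip":0},{"x":0,"y":0,"z":7,"rx":0,"ry":0,"rz":0,"grip":0},{"x":0,"y":0,"z":6,"rx":0,"ry":0,"rz":0,"grip":0},{"x":0,"y":0,"z":4,"rx":0,"ry":0,"rz":0,"grip":0},{"x":0,"y":0,"z":2,"rx":0,"ry":0,"rz":0,"grip":0},{"x":0,"y":0,"z":1,"rx":0,"ry":0,"rz":0,"grip":0},{"x":0,"y":0,"z":0,"rx":0,"ry":0,"rz":0,"grip":0}]'
python3 -m creep '[{"x":0,"y":0,"z":1,"rx":0,"ry":0,"rz":0,"grip":0},{"x":0,"y":0,"z":0.5,"rx":0,"ry":0,"rz":0,"grip":0},{"x":0,"y":0,"z":0.5,"rx":0,"ry":0,"rz":0,"grip":0},{"x":0,"y":0,"z":0.5,"rx":0,"ry":0,"rz":0,"grip":0},{"x":0,"y":0,"z":0.5,"rx":0,"ry":0,"rz":0,"grip":0},{"x":0,"y":0,"z":0,"rx":0,"ry":0,"rz":0,"grip":0},{"x":0,"y":0,"z":0,"rx":0,"ry":0,"rz":0,"grip":0},{"x":0,"y":0,"z":0,"rx":0,"ry":0,"rz":0,"grip":0},{"x":0,"y":0,"z":0,"rx":0,"ry":0,"rz":0,"grip":0},{"x":0,"y":0,"z":0,"rx":0,"ry":0,"rz":0,"grip":0}]'
```

```text
time: 9.62
eef_pos: [0.4967, -0.2024, 0.1553]
tcp_rot: [0.699, 0.715, 0.0, 0.0]
contact_force: [0.8, -1.2, -5.6]
opening: 0.133
finger_force: 39.1
time: 10.45
eef_pos: [0.4967, -0.2023, 0.1524]
tcp_rot: [0.699, 0.715, 0.0, 0.0]
contact_force: [0.6, 0.1, -4.6]
opening: 0.132
finger_force: 39.2
```

```bash
python3 -m creep '[{"x":0,"y":0,"z":0.5,"rx":0,"ry":0,"rz":0,"grip":0},{"x":0,"y":0,"z":0,"rx":0,"ry":0,"rz":0,"grip":0},{"x":0,"y":0,"z":0.5,"rx":0,"ry":0,"rz":0,"grip":0},{"x":0,"y":0,"z":0,"rx":0,"ry":0,"rz":0,"grip":0},{"x":0,"y":0,"z":0.5,"rx":0,"ry":0,"rz":0,"grip":0},{"x":0,"y":0,"z":0,"rx":0,"ry":0,"rz":0,"grip":0},{"x":0,"y":0,"z":0.5,"rx":0,"ry":0,"rz":0,"grip":0},{"x":0,"y":0,"z":0,"rx":0,"ry":0,"rz":0,"grip":0},{"x":0,"y":0,"z":0,"rx":0,"ry":0,"rz":0,"grip":0},{"x":0,"y":0,"z":0,"rx":0,"ry":0,"rz":0,"grip":0}]'
```

```text
time: 11.28
eef_pos: [0.4971, -0.2024, 0.1513]
tcp_rot: [0.699, 0.715, 0.0, 0.001]
contact_force: [-1.0, 2.1, 2.9]
opening: 0.136
finger_force: 40.0
```

```bash
python3 -m creep '[{"x":0,"y":0,"z":-1,"rx":0,"ry":0,"rz":0,"grip":0.1},{"x":0,"y":0,"z":0,"rx":0,"ry":0,"rz":0,"grip":0.15},{"x":0,"y":0,"z":0,"rx":0,"ry":0,"rz":0,"grip":0.2},{"x":0,"y":0,"z":0,"rx":0,"ry":0,"rz":0,"grip":0.25},{"x":0,"y":0,"z":0,"rx":0,"ry":0,"rz":0,"grip":0.25},{"x":0,"y":0,"z":0,"rx":0,"ry":0,"rz":0,"grip":0.25},{"x":0,"y":0,"z":0,"rx":0,"ry":0,"rz":0,"grip":0.25},{"x":0,"y":0,"z":0,"rx":0,"ry":0,"rz":0,"grip":0.25},{"x":0,"y":0,"z":0,"rx":0,"ry":0,"rz":0,"grip":0.25},{"x":0,"y":2,"z":0,"rx":0,"ry":0,"rz":0,"grip":0.25}]' 20
python3 -m creep '[{"x":0,"y":5,"z":0,"rx":0,"ry":0,"rz":0,"grip":0.25},{"x":0,"y":8,"z":0.5,"rx":0,"ry":0,"rz":0,"grip":0.25},{"x":0,"y":8,"z":1,"rx":0,"ry":0,"rz":0,"grip":0.25},{"x":0,"y":8,"z":2,"rx":0,"ry":0,"rz":0,"grip":0.25},{"x":0,"y":8,"z":2.5,"rx":0,"ry":0,"rz":0,"grip":0.25},{"x":0,"y":8,"z":3,"rx":0,"ry":0,"rz":0,"grip":0.25},{"x":0,"y":8,"z":4,"rx":0,"ry":0,"rz":0,"grip":0.25},{"x":0,"y":7,"z":4.5,"rx":0,"ry":0,"rz":0,"grip":0.25},{"x":0,"y":7,"z":5,"rx":0,"ry":0,"rz":0,"grip":0.25},{"x":0,"y":6,"z":5,"rx":0,"ry":0,"rz":0,"grip":0.25}]'
python3 st.py
```

```text
time: 12.12
eef_pos: [0.4985, -0.2023, 0.1513]
tcp_rot: [0.699, 0.715, -0.0, -0.0]
contact_force: [-0.5, 0.5, 0.3]
opening: 0.248
finger_force: 0.0
time: 12.95
eef_pos: [0.572, -0.2003, 0.1227]
tcp_rot: [0.699, 0.716, -0.0, -0.001]
contact_force: [-1.4, -0.3, 0.6]
opening: 0.252
finger_force: 0.7
t 12.95 pos [ 0.572  -0.2003  0.1227] F [-1.4 -0.3  0.6] op 0.252 ff 0.7
R [[-0.024, 1.0, -0.001], [1.0, 0.024, 0.001], [0.001, -0.001, -1.0]] q [-0.5   0.25  1.83 -0.    1.06 -0.53]
```

```bash
python3 -m creep '[{"x":0,"y":-2,"z":0,"rx":0,"ry":0,"rz":0,"grip":0.3},{"x":0,"y":-1,"z":0,"rx":0,"ry":0,"rz":0,"grip":0.35},{"x":0,"y":0,"z":-5,"rx":0,"ry":0,"rz":0,"grip":0.35},{"x":0,"y":0,"z":-10,"rx":0,"ry":0,"rz":0,"grip":0.35},{"x":0,"y":0,"z":-15,"rx":0,"ry":0,"rz":0,"grip":0.35},{"x":0,"y":0,"z":-15,"rx":0,"ry":0,"rz":0,"grip":0.35},{"x":0,"y":0,"z":-10,"rx":0,"ry":0,"rz":0,"grip":0.35},{"x":0,"y":0,"z":-5,"rx":0,"ry":0,"rz":0,"grip":0},{"x":0,"y":0,"z":0,"rx":0,"ry":0,"rz":0,"grip":0},{"x":0,"y":0,"z":0,"rx":0,"ry":0,"rz":0,"grip":0}]' 20
python3 st.py
python3 - <<'E'
from h import *
S=cam("side");W=cam("wrist");o=np.zeros((600,800,3),np.uint8)
f=lambda im,x,y,w,h,k:cv2.resize(im[y:y+h,x:x+w],None,fx=k,fy=k,interpolation=cv2.INTER_CUBIC)
a=f(S["color"],205,170,133,190,3);b=f(W["color"],0,0,512,384,.78)
o[:a.shape[0],:a.shape[1]]=a;o[:b.shape[0],400:400+b.shape[1]]=b[:,:400];cv2.imwrite("pics/e.png",o)
c=np.array([.4971,-.2024,.0745]);u=np.array([.9997,.024,0])
for th in(30,40,50,60): X=c+.09*(np.sin(np.radians(th))*u+np.cos(np.radians(th))*np.array([0,0,1]));print(th,((proj(S,X)-[205,170])*3).round(0),(proj(W,X)*.78+[400,0]).round(0))
E
```

```text
time: 13.78
eef_pos: [0.5686, -0.2007, 0.1841]
tcp_rot: [0.699, 0.715, 0.0, 0.0]
contact_force: [0.1, 0.6, 0.1]
opening: -0.002
finger_force: 0.0
t 13.78 pos [ 0.5686 -0.2007  0.1841] F [0.1 0.6 0.1] op -0.002 ff 0.0
R [[-0.024, 1.0, 0.001], [1.0, 0.024, -0.0], [-0.0, 0.001, -1.0]] q [-0.51  0.17  1.8   0.    1.17 -0.53]
30 [[222. 201.]] [[570. 179.]]
40 [[232. 204.]] [[587. 174.]]
50 [[239. 209.]] [[600. 169.]]
60 [[245. 216.]] [[610. 164.]]
```

View pics/e.png

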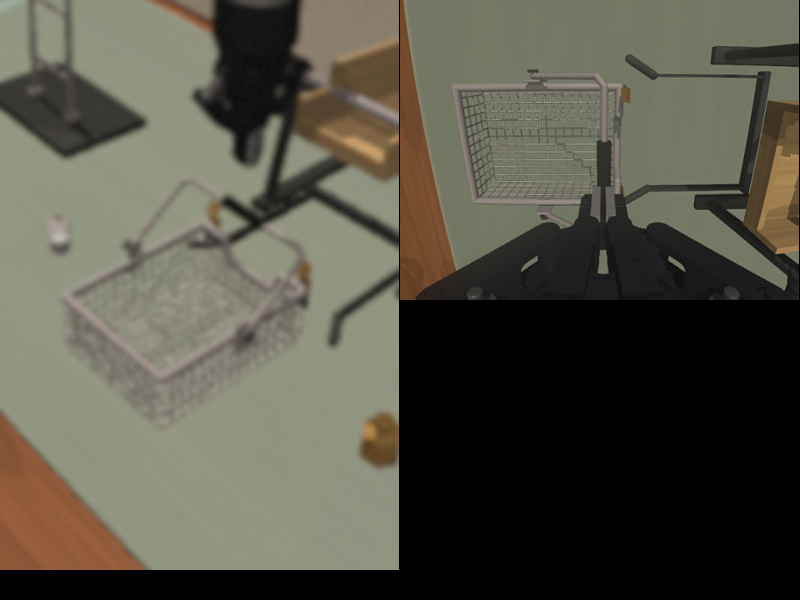

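```bash
python3 -m creep '[{"x":0,"y":0,"z":15,"rx":0,"ry":0,"rz":0,"grip":0},{"x":0,"y":0,"z":16,"rx":0,"ry":0,"rz":0,"grip":0},{"x":0,"y":0,"z":12,"rx":0,"ry":0,"rz":0,"grip":0},{"x":0,"y":3,"z":7,"rx":0,"ry":0,"rz":0,"grip":0},{"x":0,"y":4,"z":7,"rx":0,"ry":0,"rz":0,"grip":0},{"x":0,"y":3,"z":7,"rx":0,"ry":0,"rz":0,"grip":0},{"x":0,"y":3,"z":7,"rx":0,"ry":0,"rz":0,"grip":0},{"x":0,"y":2,"z":6,"rx":0,"ry":0,"rz":0,"grip":0},{"x":0,"y":2,"z":6,"rx":0,"ry":0,"rz":0,"grip":0},{"x":0,"y":1,"z":5,"rx":0,"ry":0,"rz":0,"grip":0}]'
python3 st.py
python3 -m creep '[{"x":0,"y":0,"z":0,"rx":0,"ry":0,"rz":0,"grip":0},{"x":0,"y":0,"z":2,"rx":0,"ry":0,"rz":0,"grip":0},{"x":0,"y":0,"z":2,"rx":0,"ry":0,"rz":0,"grip":0},{"x":0,"y":0,"z":2,"rx":0,"ry":0,"rz":0,"grip":0},{"x":0,"y":0,"z":1,"rx":0,"ry":0,"rz":0,"grip":0},{"x":0,"y":0,"z":1,"rx":0,"ry":0,"rz":0,"grip":0},{"x":0,"y":0,"z":1,"rx":0,"ry":0,"rz":0,"grip":0},{"x":0,"y":0,"z":1,"rx":0,"ry":0,"rz":0,"grip":0},{"x":0,"y":0,"z":0,"rx":0,"ry":0,"rz":0,"grip":0},{"x":0,"y":0,"z":0,"rx":0,"ry":0,"rz":0,"grip":0}]'
python3 st.py
```

```text
time: 14.72
eef_pos: [0.587, -0.2002, 0.0953]
tcp_rot: [0.699, 0.716, -0.0, 0.0]
contact_force: [-0.4, -1.2, 0.1]
opening: -0.0
finger_force: 0.0
t 14.72 pos [ 0.587  -0.2002  0.0953] F [-0.4 -1.2  0.1] op -0.0 ff 0.0
R [[-0.024, 1.0, 0.0], [1.0, 0.024, -0.0], [-0.0, 0.0, -1.0]] q [-0.49  0.31  1.81 -0.    1.02 -0.52]
time: 15.55
eef_pos: [0.586, -0.2001, 0.0851]
tcp_rot: [0.699, 0.716, -0.0, -0.001]
contact_force: [-0.5, -0.9, 0.5]
opening: -0.003
finger_force: 0.0
t 15.55 pos [ 0.586  -0.2001  0.0851] F [-0.5 -0.9  0.5] op -0.003 ff 0.0
R [[-0.024, 1.0, -0.002], [1.0, 0.024, 0.0], [0.0, -0.002, -1.0]] q [-0.49  0.32  1.82 -0.    1.   -0.52]
```

```bash
python3 -m creep '[{"x":0,"y":0,"z":1,"rx":0,"ry":0,"rz":0,"grip":0},{"x":0,"y":0,"z":0,"rx":0,"ry":0,"rz":0,"grip":0},{"x":0,"y":0,"z":1,"rx":0,"ry":0,"rz":0,"grip":0},{"x":0,"y":0,"z":0,"rx":0,"ry":0,"rz":0,"grip":0},{"x":0,"y":0,"z":1,"rx":0,"ry":0,"rz":0,"grip":0},{"x":0,"y":0,"z":0,"rx":0,"ry":0,"rz":0,"grip":0},{"x":0,"y":0,"z":0,"rx":0,"ry":0,"rz":0,"grip":0},{"x":0,"y":0,"z":0,"rx":0,"ry":0,"rz":0,"grip":0},{"x":0,"y":0,"z":0,"rx":0,"ry":0,"rz":0,"grip":0},{"x":0,"y":0,"z":0,"rx":0,"ry":0,"rz":0,"grip":0}]'
python3 - <<'E'
from h import *
S=cam("side");W=cam("wrist");o=np.zeros((600,800,3),np.uint8)
f=lambda im,x,y,w,h,k:cv2.resize(im[y:y+h,x:x+w],None,fx=k,fy=k,interpolation=cv2.INTER_CUBIC)
a=f(S["color"],225,200,100,120,4);b=f(W["color"],180,0,200,300,2)
o[:a.shape[0],:a.shape[1]]=a;o[:600,400:800]=b;cv2.imwrite("pics/f.png",o)
c=np.array([.4971,-.2024,.0745]);u=np.array([.9997,.024,0])
for th in(60,70,80,90): X=c+.09*(np.sin(np.radians(th))*u+np.cos(np.radians(th))*np.array([0,0,1]));print(th,((proj(S,X)-[225,200])*4).round(0),((proj(W,X)-[180,0])*2+[400,0]).round(0))
E
```

```text
time: 16.38
eef_pos: [0.5867, -0.2002, 0.0829]
tcp_rot: [0.699, 0.715, 0.0, 0.0]
contact_force: [-0.1, 0.8, 0.0]
opening: 0.002
finger_force: 0.0
60 [[247. 168.]] [[504. 594.]]
70 [[252. 181.]] [[538. 555.]]
80 [[255. 195.]] [[556. 521.]]
90 [[255. 211.]] [[562. 492.]]
```

View pics/f.png

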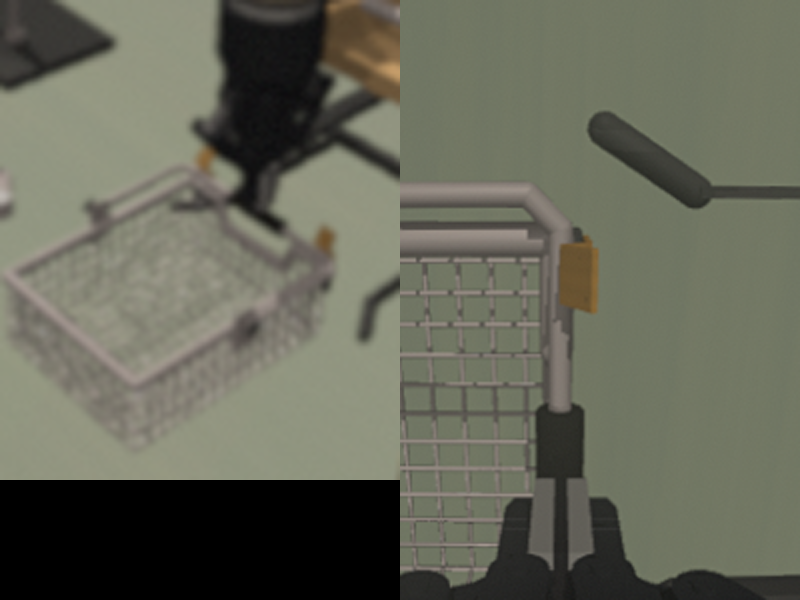

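```bash
python3 -m creep '[{"x":0,"y":0,"z":1,"rx":0,"ry":0,"rz":0,"grip":0},{"x":0,"y":0,"z":0,"rx":0,"ry":0,"rz":0,"grip":0},{"x":0,"y":0,"z":1,"rx":0,"ry":0,"rz":0,"grip":0},{"x":0,"y":0,"z":0,"rx":0,"ry":0,"rz":0,"grip":0},{"x":0,"y":0,"z":1,"rx":0,"ry":0,"rz":0,"grip":0},{"x":0,"y":0,"z":0,"rx":0,"ry":0,"rz":0,"grip":0},{"x":0,"y":0,"z":0,"rx":0,"ry":0,"rz":0,"grip":0},{"x":0,"y":0,"z":0,"rx":0,"ry":0,"rz":0,"grip":0},{"x":0,"y":0,"z":0,"rx":0,"ry":0,"rz":0,"grip":0},{"x":0,"y":0,"z":0,"rx":0,"ry":0,"rz":0,"grip":0}]'
```

```text
time: 17.32
eef_pos: [0.5868, -0.2003, 0.0809]
tcp_rot: [0.699, 0.716, -0.0, 0.0]
contact_force: [-2.0, 0.3, 5.5]
opening: 0.006
finger_force: 2.5
```

```bash
python3 -m creep '[{"x":0,"y":0,"z":0.5,"rx":0,"ry":0,"rz":0,"grip":0},{"x":0,"y":0,"z":0,"rx":0,"ry":0,"rz":0,"grip":0},{"x":0,"y":0,"z":0.5,"rx":0,"ry":0,"rz":0,"grip":0},{"x":0,"y":0,"z":0,"rx":0,"ry":0,"rz":0,"grip":0},{"x":0,"y":0,"z":0,"rx":0,"ry":0,"rz":0,"grip":0},{"x":0,"y":0,"z":0,"rx":0,"ry":0,"rz":0,"grip":0},{"x":0,"y":0,"z":0,"rx":0,"ry":0,"rz":0,"grip":0},{"x":0,"y":0,"z":0,"rx":0,"ry":0,"rz":0,"grip":0},{"x":0,"y":0,"z":0,"rx":0,"ry":0,"rz":0,"grip":0},{"x":0,"y":0,"z":0,"rx":0,"ry":0,"rz":0,"grip":0}]'
python3 -m creep '[{"x":0,"y":0,"z":0.5,"rx":0,"ry":0,"rz":0,"grip":0},{"x":0,"y":0,"z":0,"rx":0,"ry":0,"rz":0,"grip":0},{"x":0,"y":0,"z":0.5,"rx":0,"ry":0,"rz":0,"grip":0},{"x":0,"y":0,"z":0,"rx":0,"ry":0,"rz":0,"grip":0},{"x":0,"y":0,"z":0,"rx":0,"ry":0,"rz":0,"grip":0},{"x":0,"y":0,"z":0,"rx":0,"ry":0,"rz":0,"grip":0},{"x":0,"y":0,"z":0,"rx":0,"ry":0,"rz":0,"grip":0},{"x":0,"y":0,"z":0,"rx":0,"ry":0,"rz":0,"grip":0},{"x":0,"y":0,"z":0,"rx":0,"ry":0,"rz":0,"grip":0},{"x":0,"y":0,"z":0,"rx":0,"ry":0,"rz":0,"grip":0}]'
```

```text
time: 18.15
eef_pos: [0.5868, -0.2003, 0.0808]
tcp_rot: [0.699, 0.716, -0.0, -0.0]
contact_force: [-3.7, 1.5, 8.5]
opening: -0.0
finger_force: 4.3
time: 18.98
eef_pos: [0.5871, -0.2004, 0.0807]
tcp_rot: [0.699, 0.716, 0.0, 0.0]
contact_force: [-4.6, 1.4, 11.4]
opening: 0.004
finger_force: 5.9
```

```bash
python3 -m creep '[{"x":0,"y":0,"z":1,"rx":0,"ry":0,"rz":0,"grip":0},{"x":0,"y":0,"z":0,"rx":0,"ry":0,"rz":0,"grip":0},{"x":0,"y":0,"z":1,"rx":0,"ry":0,"rz":0,"grip":0},{"x":0,"y":0,"z":0,"rx":0,"ry":0,"rz":0,"grip":0},{"x":0,"y":0,"z":1,"rx":0,"ry":0,"rz":0,"grip":0},{"x":0,"y":0,"z":0,"rx":0,"ry":0,"rz":0,"grip":0},{"x":0,"y":0,"z":0,"rx":0,"ry":0,"rz":0,"grip":0},{"x":0,"y":0,"z":0,"rx":0,"ry":0,"rz":0,"grip":0},{"x":0,"y":0,"z":0,"rx":0,"ry":0,"rz":0,"grip":0},{"x":0,"y":0,"z":0,"rx":0,"ry":0,"rz":0,"grip":0}]'
python3 st.py .408 -.2045 .18 1.4
```

```text
time: 19.82
eef_pos: [0.5892, -0.2004, 0.0804]
tcp_rot: [0.699, 0.715, 0.001, 0.002]
contact_force: [-4.7, 5.7, 19.2]
opening: 0.001
finger_force: 9.4
t 19.82 pos [ 0.5892 -0.2004  0.0804] F [-4.7  5.7 19.2] op 0.001 ff 9.4
R [[-0.024, 1.0, 0.005], [1.0, 0.024, -0.001], [-0.001, 0.005, -1.0]] q [-0.49  0.33  1.82  0.    0.99 -0.52]
tool shift mm [ 1.000e-01 -1.807e+02 -1.005e+02]
tool turn deg [ 0.28  0.05 -0.05]
```

```bash
python3 -m creep '[{"x":0,"y":0,"z":-6,"rx":0,"ry":0,"rz":0,"grip":0},{"x":0,"y":0,"z":-15,"rx":0,"ry":0,"rz":0,"grip":0},{"x":0,"y":0,"z":-20,"rx":0,"ry":0,"rz":0,"grip":0},{"x":0,"y":-10,"z":-20,"rx":0,"ry":0,"rz":0,"grip":0.5},{"x":0,"y":-25,"z":-15,"rx":0,"ry":0,"rz":0,"grip":1},{"x":0,"y":-30,"z":-10,"rx":0,"ry":0,"rz":0,"grip":1},{"x":0,"y":-35,"z":0,"rx":0,"ry":0,"rz":0,"grip":1},{"x":0,"y":-35,"z":0,"rx":0,"ry":0,"rz":0,"grip":1},{"x":0,"y":-30,"z":0,"rx":0,"ry":0,"rz":0,"grip":1},{"x":0,"y":-15,"z":0,"rx":0,"ry":0,"rz":0,"grip":1}]'
python3 -m creep '[{"x":0,"y":0,"z":0,"rx":0,"ry":0,"rz":0,"grip":1},{"x":0,"y":0,"z":0,"rx":0,"ry":0,"rz":0,"grip":1},{"x":0,"y":0,"z":0,"rx":0,"ry":0,"rz":0,"grip":1},{"x":0,"y":0,"z":0,"rx":0,"ry":0,"rz":0,"grip":1},{"x":0,"y":0,"z":0,"rx":0,"ry":0,"rz":0,"grip":1},{"x":0,"y":0,"z":0,"rx":0,"ry":0,"rz":0,"grip":1},{"x":0,"y":0,"z":0,"rx":0,"ry":0,"rz":0,"grip":1},{"x":0,"y":0,"z":0,"rx":0,"ry":0,"rz":0,"grip":1},{"x":0,"y":0,"z":0,"rx":0,"ry":0,"rz":0,"grip":1},{"x":0,"y":0,"z":0,"rx":0,"ry":0,"rz":0,"grip":1}]'
python3 st.py .408 -.2045 .0525 1.4
python3 - <<'E'
from h import *
W=cam("wrist");cv2.imwrite("pics/g0.png",W["color"]);cv2.imwrite("pics/g.png",cv2.resize(W["color"],(800,600),interpolation=cv2.INTER_CUBIC))
np.save("g.npy",{k:np.array(W[k]) for k in("K","D","R","t")},allow_pickle=True)
P=lambda x,y,z:np.array([.4971,-.2024,.006])+x*np.array([.9997,.0244,0])+y*np.array([-.0244,.9997,0])+np.array([0,0,z])
print((proj(W,[P(-.089,-.069,.0605),P(-.089,0,.0605),P(-.089,.069,.0605),P(.09,0,.0685)])*1.5625).round())
E
```

```text
time: 20.65
eef_pos: [0.4037, -0.2038, 0.1598]
tcp_rot: [0.699, 0.715, -0.0, -0.001]
contact_force: [0.4, -0.2, 0.5]
opening: 0.975
finger_force: 0.0
time: 21.48
eef_pos: [0.4067, -0.2045, 0.1608]
tcp_rot: [0.699, 0.715, -0.0, -0.0]
contact_force: [0.6, 0.6, 0.0]
opening: 0.998
finger_force: 0.0
t 21.48 pos [ 0.4067 -0.2045  0.1608] F [0.6 0.6 0. ] op 0.998 ff 0.0
R [[-0.024, 1.0, -0.0], [1.0, 0.024, 0.0], [0.0, -0.0, -1.0]] q [-0.69 -0.14  2.16 -0.    1.12 -0.71]
tool shift mm [-1.000e-01  1.300e+00  1.083e+02]
tool turn deg [-0.01 -0.   -0.03]
[[409. 422.]
 [409. 308.]
 [409. 172.]
 [748. 312.]]
```

View pics/g.png

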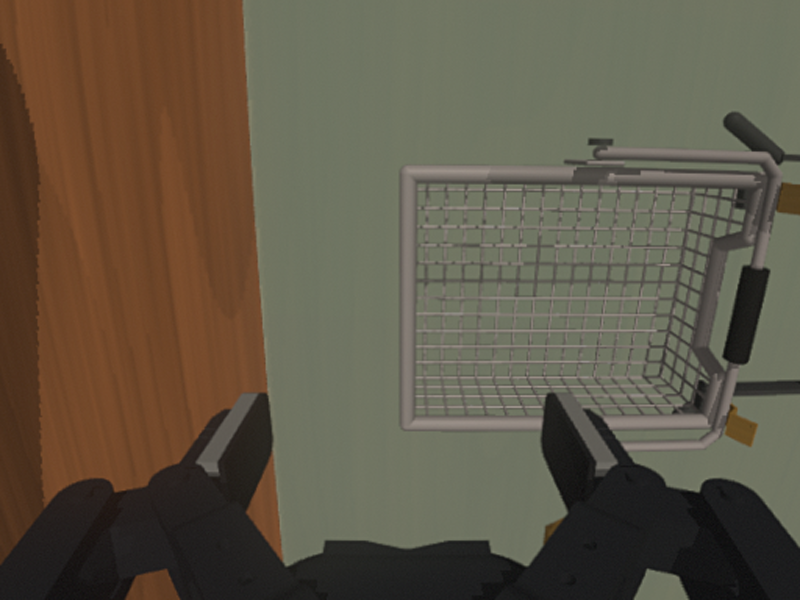

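```bash
python3 -m creep '[{"x":0,"y":1,"z":12,"rx":0,"ry":0,"rz":0,"grip":0.5},{"x":0,"y":0,"z":20,"rx":0,"ry":0,"rz":0,"grip":0.5},{"x":0,"y":0,"z":25,"rx":0,"ry":0,"rz":0,"grip":0.5},{"x":0,"y":0,"z":22,"rx":0,"ry":0,"rz":0,"grip":0.5},{"x":0,"y":0,"z":16,"rx":0,"ry":0,"rz":0,"grip":0.5},{"x":0,"y":0,"z":9,"rx":0,"ry":0,"rz":0,"grip":0.5},{"x":0,"y":0,"z":4,"rx":0,"ry":0,"rz":0,"grip":0.5},{"x":0,"y":0,"z":0,"rx":0,"ry":0,"rz":0,"grip":0.5},{"x":0,"y":0,"z":0,"rx":0,"ry":0,"rz":0,"grip":0.3},{"x":0,"y":0,"z":0,"rx":0,"ry":0,"rz":0,"grip":0.2}]' 30
python3 -m creep '[{"x":0,"y":0,"z":0,"rx":0,"ry":0,"rz":0,"grip":0.15},{"x":0,"y":0,"z":0,"rx":0,"ry":0,"rz":0,"grip":0.12},{"x":0,"y":0,"z":0,"rx":0,"ry":0,"rz":0,"grip":0.05},{"x":0,"y":0,"z":0,"rx":0,"ry":0,"rz":0,"grip":0},{"x":0,"y":0,"z":0,"rx":0,"ry":0,"rz":0,"grip":0},{"x":0,"y":0,"z":0,"rx":0,"ry":0,"rz":0,"grip":0},{"x":0,"y":0,"z":0,"rx":0,"ry":0,"rz":0,"grip":0},{"x":0,"y":0,"z":0,"rx":0,"ry":0,"rz":0,"grip":0},{"x":0,"y":0,"z":0,"rx":0,"ry":0,"rz":0,"grip":0},{"x":0,"y":0,"z":0,"rx":0,"ry":0,"rz":0,"grip":0}]'
python3 st.py .545 -.2013 .0525 1.4
```

```text
time: 22.37
eef_pos: [0.4085, -0.2052, 0.0541]
tcp_rot: [0.699, 0.715, 0.0, 0.001]
contact_force: [0.3, -0.4, -0.2]
opening: 0.225
finger_force: 0.0
time: 23.2
eef_pos: [0.4078, -0.2049, 0.0537]
tcp_rot: [0.699, 0.716, -0.0, 0.0]
contact_force: [-3.5, 0.1, 5.5]
opening: 0.086
finger_force: 29.5
t 23.2 pos [ 0.4078 -0.2049  0.0537] F [-3.5  0.1  5.5] op 0.086 ff 29.5
R [[-0.024, 1.0, -0.0], [1.0, 0.024, -0.001], [-0.001, -0.0, -1.0]] q [-0.69  0.04  2.22 -0.    0.88 -0.71]
tool shift mm [  0.3 137.2   1.2]
tool turn deg [-0.    0.04 -0.03]
```

```bash
python3 -m creep '[{"x":0,"y":2,"z":-0.5,"rx":0,"ry":0,"rz":0,"grip":0},{"x":0,"y":6,"z":0,"rx":0,"ry":0,"rz":0,"grip":0},{"x":0,"y":9,"z":0,"rx":0,"ry":0,"rz":0,"grip":0},{"x":0,"y":10,"z":0,"rx":0,"ry":0,"rz":0,"grip":0},{"x":0,"y":10,"z":0,"rx":0,"ry":0,"rz":0,"grip":0},{"x":0,"y":10,"z":0,"rx":0,"ry":0,"rz":0,"grip":0},{"x":0,"y":10,"z":0,"rx":0,"ry":0,"rz":0,"grip":0},{"x":0,"y":9,"z":0,"rx":0,"ry":0,"rz":0,"grip":0},{"x":0,"y":6,"z":0,"rx":0,"ry":0,"rz":0,"grip":0},{"x":0,"y":3,"z":0,"rx":0,"ry":0,"rz":0,"grip":0}]'
python3 st.py .545 -.2013 .0535 1.4
```

```text
time: 24.03
eef_pos: [0.4826, -0.2028, 0.0537]
tcp_rot: [0.698, 0.716, -0.001, -0.001]
contact_force: [-6.3, -0.2, 6.8]
opening: 0.093
finger_force: 30.1
t 24.03 pos [ 0.4826 -0.2028  0.0537] F [-6.3 -0.2  6.8] op 0.093 ff 30.1
R [[-0.025, 1.0, -0.002], [1.0, 0.025, 0.0], [0.0, -0.002, -1.0]] q [-0.59  0.18  2.06 -0.    0.9  -0.62]
tool shift mm [-0.1 62.4  0.1]
tool turn deg [-0.12 -0.01  0.02]
```

```bash
python3 -m creep '[{"x":0,"y":3,"z":-0.5,"rx":0,"ry":0,"rz":0,"grip":0},{"x":0,"y":7,"z":-0.5,"rx":0,"ry":0,"rz":0,"grip":0},{"x":0,"y":9,"z":0,"rx":0,"ry":0,"rz":0,"grip":0},{"x":0,"y":10,"z":0,"rx":0,"ry":0,"rz":0,"grip":0},{"x":0,"y":10,"z":0,"rx":0,"ry":0,"rz":0,"grip":0},{"x":0,"y":10,"z":0,"rx":0,"ry":0,"rz":0,"grip":0},{"x":0,"y":10,"z":0,"rx":0,"ry":0,"rz":0,"grip":0},{"x":0,"y":9,"z":0,"rx":0,"ry":0,"rz":0,"grip":0},{"x":0,"y":6,"z":0,"rx":0,"ry":0,"rz":0,"grip":0},{"x":0,"y":3,"z":0,"rx":0,"ry":0,"rz":0,"grip":0}]'
python3 st.py .594 -.2 .0535 1.4
```

```text
time: 24.87
eef_pos: [0.5607, -0.2007, 0.0541]
tcp_rot: [0.698, 0.716, 0.0, 0.0]
contact_force: [-1.4, -0.6, -1.1]
opening: 0.092
finger_force: 29.3
t 24.87 pos [ 0.5607 -0.2007  0.0541] F [-1.4 -0.6 -1.1] op 0.092 ff 29.3
R [[-0.024, 1.0, 0.0], [1.0, 0.024, -0.0], [-0.0, 0.0, -1.0]] q [-0.51  0.32  1.89  0.    0.93 -0.54]
tool shift mm [-0.1 33.3  0.6]
tool turn deg [ 0.02  0.   -0.01]
```

Good, no lateral force. On to near the stop, then slowly.

```bash
python3 -m creep '[{"x":0,"y":2,"z":0,"rx":0,"ry":0,"rz":0,"grip":0},{"x":0,"y":4,"z":0,"rx":0,"ry":0,"rz":0,"grip":0},{"x":0,"y":5,"z":0,"rx":0,"ry":0,"rz":0,"grip":0},{"x":0,"y":5,"z":0,"rx":0,"ry":0,"rz":0,"grip":0},{"x":0,"y":4,"z":0,"rx":0,"ry":0,"rz":0,"grip":0},{"x":0,"y":3,"z":0,"rx":0,"ry":0,"rz":0,"grip":0},{"x":0,"y":2,"z":0,"rx":0,"ry":0,"rz":0,"grip":0},{"x":0,"y":2,"z":0,"rx":0,"ry":0,"rz":0,"grip":0},{"x":0,"y":1,"z":0,"rx":0,"ry":0,"rz":0,"grip":0},{"x":0,"y":0,"z":0,"rx":0,"ry":0,"rz":0,"grip":0}]'
python3 -m creep '[{"x":0,"y":1,"z":0,"rx":0,"ry":0,"rz":0,"grip":0},{"x":0,"y":1,"z":0,"rx":0,"ry":0,"rz":0,"grip":0},{"x":0,"y":1,"z":0,"rx":0,"ry":0,"rz":0,"grip":0},{"x":0,"y":1,"z":0,"rx":0,"ry":0,"rz":0,"grip":0},{"x":0,"y":0,"z":0,"rx":0,"ry":0,"rz":0,"grip":0},{"x":0,"y":0,"z":0,"rx":0,"ry":0,"rz":0,"grip":0},{"x":0,"y":0,"z":0,"rx":0,"ry":0,"rz":0,"grip":0},{"x":0,"y":0,"z":0,"rx":0,"ry":0,"rz":0,"grip":0},{"x":0,"y":0,"z":0,"rx":0,"ry":0,"rz":0,"grip":0},{"x":0,"y":0,"z":0,"rx":0,"ry":0,"rz":0,"grip":0}]'
```

```text
time: 25.7
eef_pos: [0.588, -0.2002, 0.0544]
tcp_rot: [0.699, 0.715, 0.0, 0.0]
contact_force: [-1.0, 0.3, -2.1]
opening: 0.087
finger_force: 29.3
time: 26.53
eef_pos: [0.5918, -0.2001, 0.0544]
tcp_rot: [0.699, 0.715, 0.0, 0.0]
contact_force: [-0.2, 0.5, -3.1]
opening: 0.09
finger_force: 29.3
```

```bash
python3 -m creep '[{"x":0,"y":0.5,"z":0.4,"rx":0,"ry":0,"rz":0,"grip":0},{"x":0,"y":0.5,"z":0,"rx":0,"ry":0,"rz":0,"grip":0},{"x":0,"y":0.5,"z":0,"rx":0,"ry":0,"rz":0,"grip":0},{"x":0,"y":0.5,"z":0,"rx":0,"ry":0,"rz":0,"grip":0},{"x":0,"y":0.5,"z":0,"rx":0,"ry":0,"rz":0,"grip":0},{"x":0,"y":0.5,"z":0,"rx":0,"ry":0,"rz":0,"grip":0},{"x":0,"y":0,"z":0,"rx":0,"ry":0,"rz":0,"grip":0},{"x":0,"y":0,"z":0,"rx":0,"ry":0,"rz":0,"grip":0},{"x":0,"y":0,"z":0,"rx":0,"ry":0,"rz":0,"grip":0},{"x":0,"y":0,"z":0,"rx":0,"ry":0,"rz":0,"grip":0}]'
python3 -m creep '[{"x":0,"y":0.5,"z":0,"rx":0,"ry":0,"rz":0,"grip":0},{"x":0,"y":0.5,"z":0,"rx":0,"ry":0,"rz":0,"grip":0},{"x":0,"y":0.5,"z":0,"rx":0,"ry":0,"rz":0,"grip":0},{"x":0,"y":0.5,"z":0,"rx":0,"ry":0,"rz":0,"grip":0},{"x":0,"y":0,"z":0,"rx":0,"ry":0,"rz":0,"grip":0},{"x":0,"y":0,"z":0,"rx":0,"ry":0,"rz":0,"grip":0},{"x":0,"y":0,"z":0,"rx":0,"ry":0,"rz":0,"grip":0},{"x":0,"y":0,"z":0,"rx":0,"ry":0,"rz":0,"grip":0},{"x":0,"y":0,"z":0,"rx":0,"ry":0,"rz":0,"grip":0},{"x":0,"y":0,"z":0,"rx":0,"ry":0,"rz":0,"grip":0}]'
```

```text
time: 27.37
eef_pos: [0.5933, -0.2003, 0.0538]
tcp_rot: [0.698, 0.716, -0.001, -0.001]
contact_force: [-5.5, -1.4, 0.4]
opening: 0.092
finger_force: 29.6
time: 28.2
eef_pos: [0.5934, -0.2005, 0.0538]
tcp_rot: [0.698, 0.716, -0.003, -0.003]
contact_force: [-11.7, -1.6, 4.3]
opening: 0.093
finger_force: 30.0
```

```bash
python3 -m creep '[{"x":0,"y":-1,"z":0,"rx":0,"ry":0,"rz":0,"grip":0},{"x":0,"y":0,"z":0,"rx":0,"ry":0,"rz":0,"grip":0.15},{"x":0,"y":0,"z":0,"rx":0,"ry":0,"rz":0,"grip":0.25},{"x":0,"y":-1,"z":0,"rx":0,"ry":0,"rz":0,"grip":0.4},{"x":0,"y":0,"z":0,"rx":0,"ry":0,"rz":0,"grip":0.4},{"x":0,"y":0,"z":-4,"rx":0,"ry":0,"rz":0,"grip":0.4},{"x":0,"y":0,"z":-10,"rx":0,"ry":0,"rz":0,"grip":0.4},{"x":0,"y":0,"z":-15,"rx":0,"ry":0,"rz":0,"grip":0.4},{"x":0,"y":0,"z":-20,"rx":0,"ry":0,"rz":0,"grip":0.4},{"x":0,"y":0,"z":-20,"rx":0,"ry":0,"rz":0,"grip":0.4}]'
python3 -m creep '[{"x":0,"y":-10,"z":-20,"rx":0,"ry":0,"rz":0,"grip":0.4},{"x":0,"y":-20,"z":-20,"rx":0,"ry":0,"rz":0,"grip":0.4},{"x":0,"y":-30,"z":-10,"rx":0,"ry":0,"rz":0,"grip":0.4},{"x":0,"y":-35,"z":0,"rx":0,"ry":0,"rz":0,"grip":0.4},{"x":0,"y":-30,"z":0,"rx":0,"ry":0,"rz":0,"grip":0.4},{"x":0,"y":-20,"z":0,"rx":0,"ry":0,"rz":0,"grip":0.4},{"x":0,"y":-10,"z":0,"rx":0,"ry":0,"rz":0,"grip":0.4},{"x":0,"y":0,"z":0,"rx":0,"ry":0,"rz":0,"grip":0.4},{"x":0,"y":0,"z":0,"rx":0,"ry":0,"rz":0,"grip":0.4},{"x":0,"y":0,"z":0,"rx":0,"ry":0,"rz":0,"grip":0.4}]'
python3 - <<'E'
from h import *
W=cam("wrist");np.save("w.npy",W["color"]);S=cam("side");T=cam("top")
# numeric check (no picture): project the home rim and look for the rim rod across x
P=lambda x,y,z:np.array([.684,-.198,.006])+x*np.array([.9997,.0244,0])+y*np.array([-.0244,.9997,0])+np.array([0,0,z])
print(ctrl.get_state()["eef_pos"].round(3))
for y in(-.05,-.02,.01,.04,.06):
    xs=np.arange(-.110,-.075,.001);uv=proj(W,[P(x,y,.0605) for x in xs]).astype(np.float32)
    g=cv2.remap(W["color"],uv[None,:,0],uv[None,:,1],cv2.INTER_LINEAR)[0].astype(int)
    print(y,[ (int(p[2]-p[1])) for p in g])
E
```

```text
time: 29.03
eef_pos: [0.5947, -0.1999, 0.1243]
tcp_rot: [0.699, 0.716, 0.0, 0.0]
contact_force: [0.3, 0.3, 0.6]
opening: 0.402
finger_force: 0.0
time: 29.87
eef_pos: [0.4409, -0.2041, 0.1737]
tcp_rot: [0.699, 0.716, 0.0, 0.001]
contact_force: [-0.3, -0.3, -0.3]
opening: 0.398
finger_force: 0.0
[ 0.441 -0.204  0.173]
-0.05 [1, 2, 4, -3, -6, -6, -6, -3, 4, 5, 1, -3, -6, -4, 1, 5, 6, 7, 7, 9, 9, 9, 9, 7, 5, 2, 0, 1, 2, 4, 6, 4, 1, 0, 0]
-0.02 [1, 3, 5, -2, -5, -6, -5, -3, 3, 4, -2, -4, -1, 2, 4, 6, 5, 6, 8, 9, 8, 10, 10, 8, 2, -4, -6, -1, 5, -1, -6, -6, -5, -5, -4]
0.01 [3, 3, 5, -1, -5, -5, -6, -3, 4, 7, -2, -6, -5, -3, 2, 6, 6, 8, 7, 9, 8, 8, 9, 8, 2, -5, -5, 0, 5, 2, -4, -5, -5, -5, -4]
0.04 [3, 3, 3, -3, -5, -7, -6, -4, 5, 4, -3, -6, -6, -5, 3, 5, 5, 6, 7, 10, 9, 8, 9, 7, 2, -4, -5, -1, 5, 0, -5, -5, -5, -5, -5]
0.06 [5, 4, 4, 2, 2, 1, -1, 1, 5, 6, 1, 0, 0, 1, 3, 4, 4, 5, 5, 7, 8, 7, 8, 6, 4, 1, 1, 4, 4, 3, 2, 3, 3, 2, 2]
```

```bash
python3 - <<'E'
from h import *
a=cv2.imread("pics/top0.png");b=cam("top")["color"]
d=cv2.absdiff(cv2.GaussianBlur(a,(3,3),0),cv2.GaussianBlur(b,(3,3),0)).max(2)
for n,(x,y,w,h) in dict(bin=(283,88,38,73),lever=(330,110,25,40),loupe=(232,212,22,18),weight=(348,203,18,18),ram=(115,178,26,26),hook=(153,155,60,30),frameL=(264,98,12,70)).items():
    r=d[y:y+h,x:x+w];print(n,r.max(),(r>30).sum())
# the folded bar / sleeve from the side camera: darkest blob near its expected place
S=cam("side");P=lambda x,y,z:np.array([.682,-.198,.006])+x*np.array([.9997,.0244,0])+y*np.array([-.0244,.9997,0])+np.array([0,0,z])
for z in(.0585,.0635,.0685,.0735,.0785,.0835,.0885):
    uv=proj(S,[P(.09,y,z) for y in(-.015,-.008,0,.008,.015)]).astype(np.float32)
    print(z,cv2.remap(S["color"],uv[None,:,0],uv[None,:,1],cv2.INTER_LINEAR)[0].mean(1).astype(int))
E
```

```text
bin 21 0
lever 6 0
loupe 60 36
weight 7 0
ram 13 0
hook 53 11
frameL 7 0
0.0585 [118 122 123 124 120]
0.0635 [71 76 78 77 73]
0.0685 [29 34 37 36 34]
0.0735 [41 52 51 52 50]
0.0785 [69 75 75 77 74]
0.0835 [80 84 81 83 82]
0.0885 [81 83 84 84 83]
```

```bash
python3 - <<'E'
from h import *
a=cv2.imread("pics/top0.png");b=cam("top")["color"];s0=cv2.imread("pics/side0.png");s1=cam("side")["color"]
for n,p,q,(x,y,w,h) in(("top",a,b,(228,208,30,26)),("side",s0,s1,(212,236,26,24))):
    P=p[y:y+h,x:x+w].astype(np.float32).mean(2);Q=q[y:y+h,x:x+w].astype(np.float32).mean(2)
    print(n,cv2.phaseCorrelate(P,Q),np.argwhere(abs(P-Q)>25).mean(0),P.max(),Q.max())
    for I in(P,Q): m=I>I.max()-40; print(np.argwhere(m).mean(0).round(1),m.sum(), "med",np.median(I))
E
```

```text
top ((-0.14014647640824052, 0.38493164059819307), 0.6674816063892695) [11.22222222 11.52777778] 193.66667 199.33333
[15.6 16.7] 29 med 133.66667
[13.8 14.7] 51 med 138.66667
side ((0.7004708542446672, -0.13922069440089757), 0.7718542696517191) [ 7.74358974 13.30769231] 161.33333 180.66667
[11.4 12.4] 544 med 125.666664
[11.2 11.9] 421 med 141.33333
```

```bash
python3 -c "
from plant import sign_off
print(sign_off())"
```

```text
the job is handed in; nothing more can be done
None
```

The basket is home against the stop bar with its handle folded under the clips and the gripper let go, and the job was handed in at about 30 s. The bin, weight and ramekin show no movement in the camera comparison; the loupe's picture changed slightly, which I take to be a shadow, and it shows no measurable shift.

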